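Release the transport screw of a plate shaker

TASK

The sliding platform of the small plate shaker is locked for transport by the spring-loaded captive screw with the round knob. Gently pull the knob up against its spring, feel for the place where its thread can be entered, unscrew it counter-clockwise (seen from above) all the way out to its stop so that it stays parked up, without forcing the ferrule it sits in; then slide the platform by its black handle away from the screw to its end stop and let go, leaving the other things where they are.

Things in the scene. Friction and masses are not known exactly. Their poses are not given: they have to be found in the camera images.
- shaker: plate shaker, a white box 140 (x) x 250 (y) x 36 mm high, fixed to the bench; origin at the centre of its underside, z up, -x is the front with display and dial. A small aluminium tower (50 x 48 mm, flat top at z 66 mm) stands over its -y end, centred at y -90 mm, and carries a steel ferrule and the captive screw
- knob_grip (a point): point on the upright axis of the screw's round knurled dark steel knob (36 mm across, 24 mm high), 14 mm above its underside, 10 mm below its top; 108 mm above the bench when the screw is down. Rises with the screw; its axes stay those of the shaker and do not turn with the knob, whose angle is not measured
- screw (a joint): lift of the captive screw out of its ferrule in m: 0 held down by its spring (seated in the ferrule; 4.0 N, growing 0.2 N per mm), about 0.0133 parked at the top of the thread. Below 2.5 mm the knob turns freely and endlessly (0.03 N m friction). Let go on the thread it stays; let go off the thread it springs down, its angle kept. Its shank frees the platform above 9.5 mm
- ferrule_top (a point): centre of the ferrule's top face at rest (steel, 28 mm across, 26 mm high, top 92 mm above the bench). Inside are two thread openings half a turn apart, each 0.5 rad wide, at an unknown angle to the knob. Elsewhere a pin on the screw meets the ferrule at lift 2.5 to 3 mm, and pulling on only strains the ferrule; turned so, it rubs along until it reaches an opening, where the pull drops
- thread_start (a point): point on the screw axis in the ferrule, 77 mm above the bench. In an opening the screw lifts freely to a roof at 11 mm. Lifted 9 to 10.5 mm and turned counter-clockwise (from above) up to 0.7 rad, its pin runs onto the thread at lift 8.5 mm. Turned on at less lift, or clockwise, the pin jams on a wall
- thread_end (a point): point on the screw axis in the ferrule, 83 mm above the bench. On the thread, each rad of counter-clockwise turn raises the screw 3.4 mm, over 1.6 rad, to lift 14 mm; then 0.25 rad of level thread and a hard stop. There is 2.5 mm of vertical play above the thread; a hand that does not rise along strains the ferrule
- ferrule (a joint): axial give of the ferrule on its rubber seat in m, up is positive, 0 when the hand is off; 4 N per mm of the hand's pull or push, so that the knob rises by this and the screw's lift together. More than 0.0045 either way (18 N) damages it
- ferrule_twist (a joint): twist strain of the ferrule on its rubber seat in rad, counter-clockwise from above is positive, 0 at rest; 0.8 N m per rad. More than 0.35 either way (0.28 N m) damages it
- platform (a joint): slide of the platform in m along the shaker's +y, away from the screw: 0 as locked for transport, 0.045 at the end stop; about 2 N of friction, stays where it is left
- handle (a point): point on the platform's upright black handle, a block 46 mm (shaker x) x 14 mm (shaker y) x 34 mm high, standing 50 to 84 mm above the bench in the middle of the platform; the point is on its upright mid-axis, 10 mm below its top. The platform's upper face is at 51.5 mm above the bench, its two low side rails (at x +-54 mm) end at 57 mm
- timer: small white kitchen-style timer 60 x 68 x 21 mm, a bystander; origin at the centre of its underside
- petri: petri dish 62 mm across, 15 mm high, a bystander; origin at the centre of its underside
- tape: roll of tape 75 mm across, 24 mm high, lying flat, a bystander; origin at the centre of its underside
- forceps: metal forceps 14 x 128 x 6 mm, a bystander; origin at the centre of its underside
- beaker: clear beaker 53 mm across, 67 mm high, a bystander; origin at the centre of its underside

How it is judged (in metres and radians):
On the way, in this order (a step that is already met when the one before it is completed fails the run):
1. the screw is pulled out into the thread's entry (value of joint screw above 0.0075 m and value of joint platform below 0.004 m), for 0.2 s.
2. the screw is unscrewed to its parked height (value of joint screw above 0.0122 m and value of joint platform below 0.004 m), for 0.3 s.
3. the platform is slid to its end stop (value of joint platform above 0.041 m), for 0.2 s.
At the end, for the whole second after the job is handed in: the screw stays parked at a lift of more than 12.2 mm by itself and the platform rests within 4 mm of its end stop (value of joint screw above 0.0122 m and value of joint platform above 0.041 m and velocity of joint platform below 0.01 m/s); the robot touches nothing.
It fails at once if the ferrule is strained axially by more than 4.5 mm (18 N) (value of joint ferrule above 0.0045 m or value of joint ferrule below -0.0045 m).
It fails at once if the ferrule is twisted by more than 0.35 rad (0.28 N m) (value of joint ferrule_twist above 0.35 rad or value of joint ferrule_twist below -0.35 rad).
It fails at once if a bystander is moved by more than 25 mm (distance of any of timer, petri, tape, forceps, beaker from where it was at the start of the episode above 0.025 m).
It also fails if it takes over 72 s, if anything falls off the work surface, if the arm or the gripper's body presses on something with over 40 N, if the wrist force passes 120 N, or if a joint passes its speed limit or range.

ROBOT

A 6-joint arm with a two-finger parallel gripper is mounted at the origin on a cart in front of the work surface, level with it; the furniture and walls round the work are solid. World frame = base frame: x ahead of the robot, y to its left, z up, the work surface at z = 0. Lengths are in mm, angles in degrees, forces in N, time in s.
With the tool pointing down it reaches from about 425 to 950 mm from the base axis. Payload 14.7 kg.
Tool frame: the origin (TCP) lies midway between the tips of the shut fingers; the grasp point (between the pads) lies 19 mm behind it (pinch_z is the distance from the TCP to the grasp point, in mm); z points along the fingers, y is the direction in which the jaws open and shut (so a half turn about z gives the same grasp; the last joint's range is limited). The gripper opens to 85 mm and grips with 20 to 120 N. Pads are 22 mm wide; open, the fingers measure 114 mm over their backs; the gripper's body (76 mm by 85 mm) begins 54 mm behind the grasp point. The pads swing forward as they close: fully open they stand 13 mm farther back than shut.
Start: joints at [-78.071, 27.513, 91.461, -0, 61.026, -2.67], TCP at [163.85, -629.003, 231.297] pointing down, gripper open.
Joint ranges: [-157.49, 157.49], [-46.99, 117.5], [13.45, 153.17], [-89.5, 269.5], [5.16, 153.95], [-167.48, 167.48]. Speed limits (degrees/s): [108.29, 108.29, 136.94, 172.46, 172.46, 172.46].

INTERFACE

Orientations are given as a 3x3 rotation matrix whose columns are the frame's x, y, z axes.
In Python, from plant import observe, camera, camera_info, close_job, pinch_z gives the robot as it stands.
- The arm moves only by the shell command python3 -m jog 'ROWS' [FORCE]. ROWS is JSON, one flat list of numbers, 7 for each row, row after row: the shift along the tool's x, y, z in m, then the turn, a rotation vector about the tool's x, y, z in degrees, then the opening, from -1 (shut) to 1 (fully open), so that 0 is half open. In form: [x, y, z, wx, wy, wz, grip, x, y, z, wx, wy, wz, grip, ...]. A call has 1 to 20 rows; each row is the pose to reach, as a shift and turn from the pose measured when the call began, along the tool's axes at that moment; what a row does not reach only later rows make up. A row lasts 1/8 s, in which the tool goes at most 62.5 mm and 10.7 degrees, less where a joint would pass 70% of its speed; a pose out of reach is approached as far as the arm can. A call with a gripper value outside its range is refused whole. The fingers move at their own pace and stop on an object; FORCE is the grip in N (left out, the last holds). Time passes only in rows, so rows that repeat a pose let the fingers close. It gives the time, the measured TCP pose, the force and the opening at its end, in the units of the state.
- observe(): the state, without advancing time (a new reading comes with each control period).
- camera(name): name is "scene" or "top" or "wrist"; returns the picture (384x512x3 uint8, blue, green, red); there is no depth.
- camera_info(name): a dict with "fovy" (degrees; the focal length in pixels is half the picture's height over the tangent of half this angle, whatever the lens; pixels are square), "cx", "cy" (the principal point, pixels), "R" (3x3) and "t" (3): a world point X has camera coordinates R X + t. Camera axes: x right, y down, z forward; pixel columns grow to the right and rows downward; lengths in mm; the calibration is good to about 2 mm. A picture is of the moment at which its call begins: read the wrist's pose just before it. camera_info takes no time and is no camera call; for the wrist camera it gives the pose at the moment of the call.
- close_job(): hands the job in, once; it reports no verdict.
The state is a dict: "t": time; "joint_positions": joint angles; "dq": joint speeds; "effort": joint torques, N m; "tcp_pos": TCP position; "eef_rot": TCP orientation; "contact_force": force on the tool from outside, world axes, zero at the start; "ft_torque": the same for the moment, N m; "finger_gap": finger opening in mm.
Only numpy, scipy, OpenCV 4.12 (cv2) and the standard library are available. Lean on these libraries where they do the work, as an engineer would, in place of code of your own. Each camera call takes 0.05 s, during which the arm holds its last target.

## Working session

There is one attempt and no reset: what is moved stays moved. The work goes in short steps, Python scripts to look and compute and a shell command to move; the robot and the scene stay as the last step left them, time stands still between calls to the robot, and variables do not carry over. Pictures are saved under pics/ and viewed, and the job is handed in when it is done.

```bash
ls; mkdir -p pics
python3 - <<'E'
from plant import *
import cv2
s=observe();print(s)
print(pinch_z)
for n in("scene","top","wrist"):
    print(n,camera_info(n)); cv2.imwrite(f"pics/a_{n}.png",camera(n))
E
```

```text
pics
{'t': 0.0, 'joint_positions': array([-7.80707167e+01,  2.75509459e+01,  9.14951946e+01, -9.37664235e-04,
        6.10271079e+01, -2.67004087e+00]), 'dq': array([ 0.0376753 , -0.05056959,  0.0164623 , -0.05180716, -0.08822576,
        0.00788422]), 'effort': array([ 5.09939491e-03, -9.50647044e+01, -4.30181444e+01,  3.24173789e-04,
        1.19021733e-02, -6.90436423e-05]), 'tcp_pos': array([ 163.76187427, -628.58164991,  230.65065459]), 'eef_rot': array([[ 9.67710150e-01,  2.52065446e-01, -2.78264012e-04],
       [ 2.52065595e-01, -9.67709346e-01,  1.24785662e-03],
       [ 4.52628493e-05, -1.27770430e-03, -9.99999183e-01]]), 'contact_force': array([0.79846073, 0.14581929, 0.13390167]), 'ft_torque': array([-0.03343005,  0.00697859, -0.0041744 ]), 'finger_gap': 85.31280731190954}
18.700000000000003
scene {'fovy': 49.24505316168643, 'cx': 255.8037768512558, 'cy': 197.8194738075659, 'R': array([[-0.65643791, -0.75422818, -0.01513711],
       [-0.46345336,  0.41903387, -0.78078269],
       [ 0.59523126, -0.50552001, -0.6246193 ]]), 't': array([456.52038871, 305.481214  , 944.55091887])}
top {'fovy': 44.766268629996766, 'cx': 254.6663213773409, 'cy': 187.31791914221566, 'R': array([[-8.87769996e-04, -9.99991743e-01, -3.96545291e-03],
       [-9.94483464e-01,  1.29880154e-03, -1.04885432e-01],
       [ 1.04889716e-01,  3.85046320e-03, -9.94476406e-01]]), 't': array([  94.77252287,  598.83121515, 1666.37026809])}
wrist {'fovy': 66.58106821025494, 'cx': 255.43807021853442, 'cy': 192.10289861094853, 'R': array([[ 0.25247341, -0.96760324, -0.00106878],
       [-0.92731341, -0.24227585,  0.28529327],
       [-0.27630963, -0.07103787, -0.95843967]]), 't': array([-648.95088304,  -37.31233346,  378.79511047])}
```

View pics/a_scene.png

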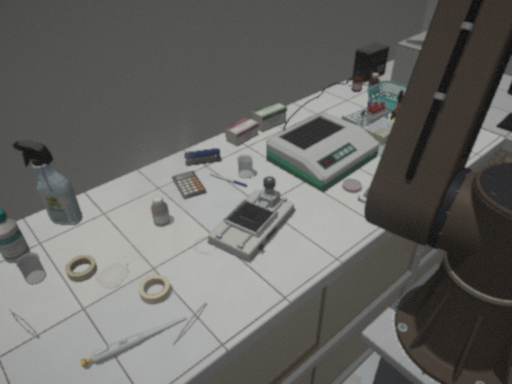

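View pics/a_top.png

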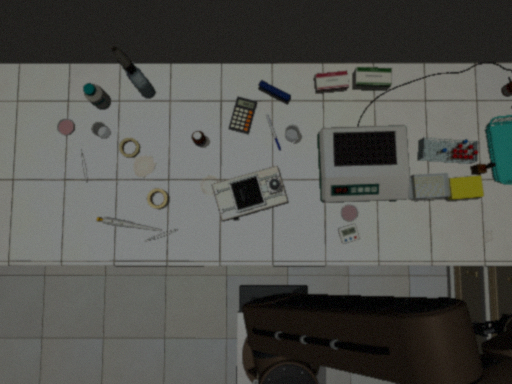

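View pics/a_wrist.png

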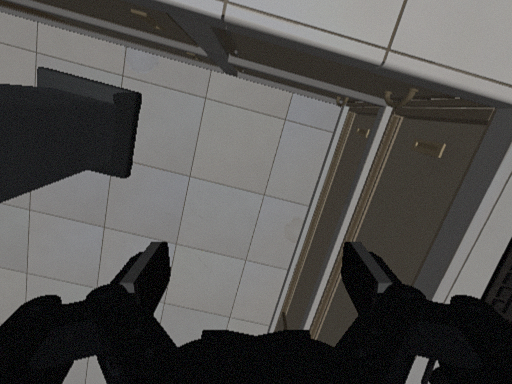

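The scene shows the shaker at the bench centre, knob near (269,183). In the top view the knob is near (275,184) and the platform's dark mat near (247,193). I'll enlarge both.

Run:
```python
import cv2
a=cv2.imread("pics/a_top.png")[155:235,200:300];b=cv2.imread("pics/a_scene.png")[165:265,195:305]
cv2.imwrite("pics/b_top.png",cv2.convertScaleAbs(cv2.resize(a,None,fx=7,fy=7,interpolation=cv2.INTER_CUBIC),alpha=1.3))
cv2.imwrite("pics/b_scene.png",cv2.convertScaleAbs(cv2.resize(b,None,fx=6,fy=6,interpolation=cv2.INTER_CUBIC),alpha=1.3))
```

```text
(no output)
```

View pics/b_top.png

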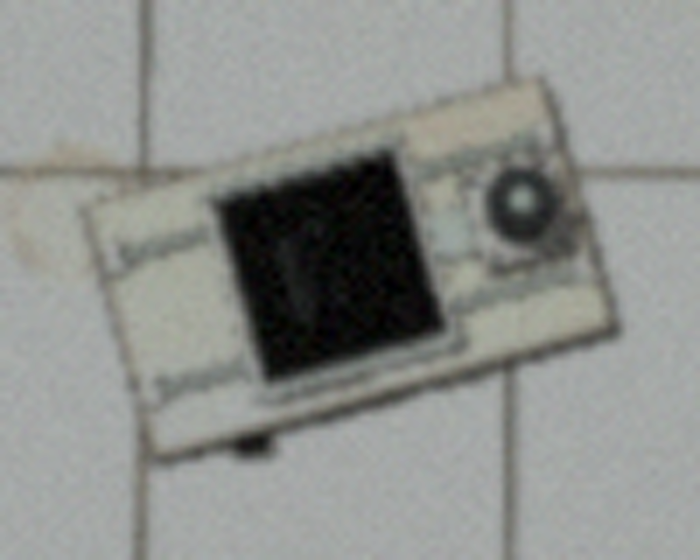

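View pics/b_scene.png

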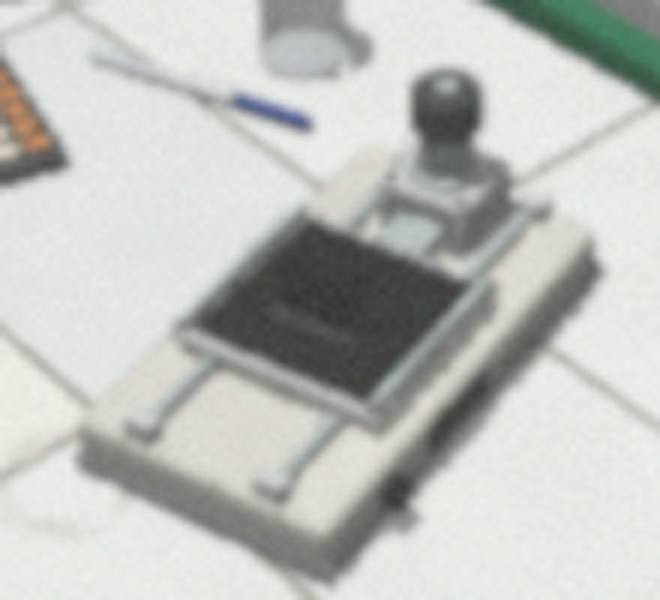

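```bash
cat > h.py <<'E'
import numpy as np
from plant import camera_info
def ray(ci,u,v,z):
    f=192/np.tan(np.radians(ci["fovy"]/2)); R=np.array(ci["R"]);t=np.array(ci["t"])
    d=R.T@np.array([(u-ci["cx"])/f,(v-ci["cy"])/f,1]); c=-R.T@t
    return c+d*(z-c[2])/d[2]
def proj(ci,X):
    f=192/np.tan(np.radians(ci["fovy"]/2)); p=np.array(ci["R"])@X+np.array(ci["t"])
    return np.array([ci["cx"]+f*p[0]/p[2],ci["cy"]+f*p[1]/p[2]])
E
python3 - <<'E'
from h import *
ci=camera_info("top")
c=[ray(ci,200+(u+.5)/7-.5,155+(v+.5)/7-.5,36) for u,v in[(540,80),(618,330),(150,458),(85,205)]]
for p in c:print(p.round(1))
a=(c[0]+c[1])/2;b=(c[2]+c[3])/2; print("ctr",sum(c)/4,"len",np.linalg.norm(a-b),"yaxis",np.degrees(np.arctan2(*(b-a)[1::-1])))
y=(b-a)/np.linalg.norm(b-a); print("knob pred",(sum(c)/4-90*y))
print("knob",ray(ci,200+(522.5)/7-.5,155+(205.5)/7-.5,118))
si=camera_info("scene");print("kn scene",ray(si,195+446/6-.5,165+105/6-.5,108))
E
```

```text
[676.6  13.6  36. ]
[545.9 -26.   36. ]
[480.1 215.6  36. ]
[611.3 250.3  36. ]
ctr [578.49011118 113.3767895   36.        ] len 248.0211241790961 yaxis 105.32455745003809
knob pred [602.27589106  26.57680865  36.        ]
knob [601.77663519  26.41789098 118.        ]
kn scene [602.41772802  28.44105654 108.        ]
```

```bash
python3 -m jog '[0.037,-0.033,0,0,0,5,1, 0.074,-0.066,0,0,0,10,1, 0.110,-0.098,0,0,0,15,1, 0.147,-0.131,0,0,0,20,1, 0.184,-0.164,0,0,0,25,1, 0.221,-0.197,0,0,0,30,1, 0.258,-0.229,0,0,0,35,1, 0.295,-0.262,0,0,0,40,1, 0.331,-0.295,0,0,0,45,1, 0.368,-0.328,0,0,0,50,1, 0.405,-0.360,0,0,0,55,1, 0.442,-0.393,0,0,0,60,1, 0.479,-0.426,0,0,0,65,1, 0.515,-0.459,0,0,0,70,1, 0.552,-0.491,0,0,0,75,1, 0.589,-0.524,0,0,0,80,1, 0.589,-0.524,0,0,0,82,1, 0.589,-0.524,0,0,0,82,1, 0.589,-0.524,0,0,0,82,1]'
python3 - <<'E'
from plant import *
import cv2,pickle
print(observe()["joint_positions"].round(1))
pickle.dump(camera_info("wrist"),open("w1.pkl","wb"))
cv2.imwrite("pics/c_wrist.png",camera("wrist"))
E
```

```text
t: 2.52
tcp_pos: [601.2, 26.0, 231.3]
eef_rot: [[0.384, -0.923, -0.001], [-0.923, -0.384, 0.001], [-0.001, 0.0, -1.0]]
contact_force: [-0.7, 0.4, -0.3]
finger_gap: 85.7
[-4.000e-01  2.370e+01  9.800e+01  1.000e-01  5.840e+01  1.569e+02]
```

View pics/c_wrist.png

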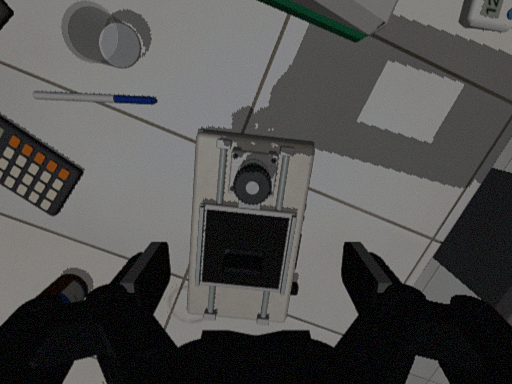

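The wrist view shows the knob's top face centred near (252,187), the handle near (245,262). I'll measure from an enlarged crop.

Run:
```python
import cv2,pickle
from h import *
w=pickle.load(open("w1.pkl","rb"))
a=cv2.imread("pics/c_wrist.png")[120:330,180:330]
cv2.imwrite("pics/c2.png",cv2.convertScaleAbs(cv2.resize(a[20:160],None,fx=4,fy=4,interpolation=cv2.INTER_CUBIC),alpha=1.6))
print(ray(w,252,187,118)); print(proj(w,np.array([602,26.5,118])))
```

```text
[604.28980671  26.45423539 118.        ]
[254.31208578 187.9789054 ]
```

View pics/c2.png

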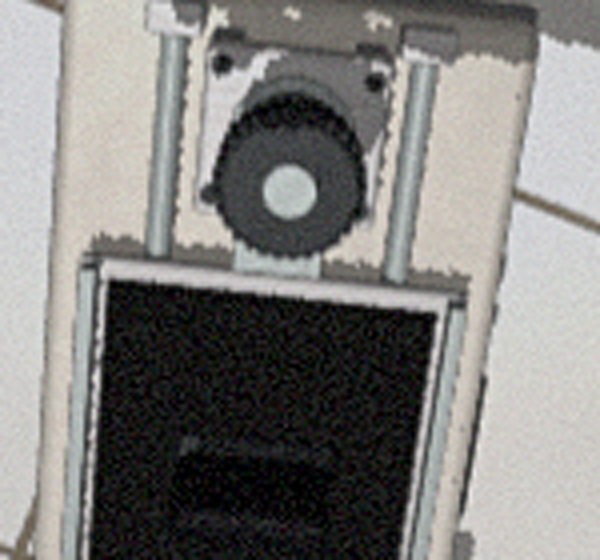

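```bash
python3 -m jog '[0,-0.002,0.05,0,0,0,1, 0,-0.002,0.1,0,0,0,1, 0,-0.002,0.13,0,0,0,1, 0,-0.002,0.143,0,0,0,1, 0,-0.002,0.143,0,0,0,0.3, 0,-0.002,0.143,0,0,0,0.3, 0,-0.002,0.143,0,0,0,0.3]' 25
python3 - <<'E'
from plant import *
import cv2
print(observe()["contact_force"].round(1),observe()["finger_gap"])
cv2.imwrite("pics/d_wrist.png",camera("wrist"))
E
```

```text
t: 3.45
tcp_pos: [603.8, 26.8, 89.7]
eef_rot: [[0.384, -0.923, 0.002], [-0.923, -0.384, 0.001], [-0.0, -0.002, -1.0]]
contact_force: [-0.3, 0.4, -1.3]
finger_gap: 55.7
[-0.3  0.4 -1.3] 55.660283849012245
```

View pics/d_wrist.png

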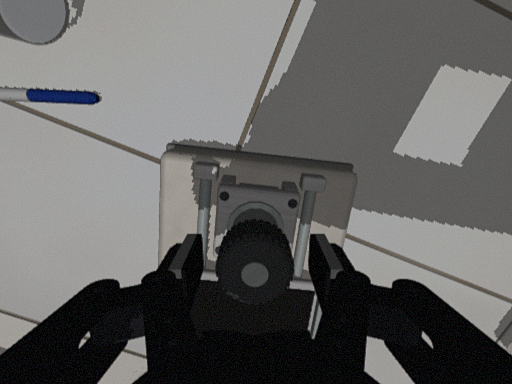

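The knob (columns 218–293) sits midway between the pads (inner faces near 201 and 311). Closing.

```bash
python3 -m jog '[0,0,0,0,0,0,0.1, 0,0,0,0,0,0,0, 0,0,0,0,0,0,-0.1, 0,0,0,0,0,0,-0.2, 0,0,0,0,0,0,-0.4, 0,0,0,0,0,0,-0.4]' 25
python3 - <<'E'
from plant import *
for i in range(1):
    s=observe();print(s["contact_force"].round(2),s["ft_torque"].round(3),s["finger_gap"],s["tcp_pos"])
E
```

```text
t: 4.25
tcp_pos: [603.9, 26.9, 89.6]
eef_rot: [[0.384, -0.923, 0.002], [-0.923, -0.384, 0.001], [-0.0, -0.002, -1.0]]
contact_force: [1.8, 1.9, 0.8]
finger_gap: 35.4
[1.83 1.94 0.83] [ 0.301 -0.369 -0.019] 35.365532802547726 [603.91996378  26.90842136  89.55965859]
```

```bash
cat > s.py <<'E'
from plant import *
s=observe();print(s["t"],"F",s["contact_force"].round(1),"T",s["ft_torque"].round(3),"gap",round(s["finger_gap"],1),"p",s["tcp_pos"].round(2),"j6",s["joint_positions"][5].round(1))
E
python3 -m jog '[0,0,-0.001,0,0,0,-0.4,0,0,-0.002,0,0,0,-0.4,0,0,-0.002,0,0,0,-0.4]' 30|head -0; python3 s.py
python3 -m jog '[0,0,-0.001,0,0,0,-0.4,0,0,-0.001,0,0,0,-0.4]' |head -0; python3 s.py
python3 -m jog '[0,0,-0.001,0,0,0,-0.4,0,0,-0.001,0,0,0,-0.4]' |head -0; python3 s.py
```

```text
4.625 F [ 2.7  1.2 -3.8] T [ 0.179 -0.492  0.014] gap 35.2 p [603.87  26.91  91.47] j6 157.0
4.875 F [ 3.2  0.8 -4.1] T [ 0.249 -0.464 -0.002] gap 34.8 p [603.89  26.92  92.5 ] j6 157.0
5.125 F [ 3.1  1.1 -4.8] T [ 0.272 -0.519 -0.046] gap 35.2 p [603.87  26.88  93.55] j6 157.0Exception ignored on flushing sys.stdout:
BrokenPipeError: [Errno 32] Broken pipe
Exception ignored on flushing sys.stdout:
BrokenPipeError: [Errno 32] Broken pipe
Exception ignored on flushing sys.stdout:
BrokenPipeError: [Errno 32] Broken pipe
```

```bash
python3 -m jog '[0,0,-0.001,0,0,0,-0.4,0,0,-0.001,0,0,0,-0.4]' >/dev/null; python3 s.py
python3 -m jog '[0,0,-0.0005,0,0,0,-0.4,0,0,-0.0005,0,0,0,-0.4]' >/dev/null; python3 s.py
```

```text
5.375 F [ 3.6  2.  -6.6] T [ 0.297 -0.574 -0.016] gap 35.2 p [603.84  26.89  94.5 ] j6 157.0
5.625 F [ 4.5  2.  -7.8] T [ 0.275 -0.673  0.004] gap 35.0 p [603.82  26.91  94.94] j6 157.0
```

```bash
python3 -m jog '[0,0,0,0,0,-6,-0.4,0,0,0,0,0,-12,-0.4,0,0,0,0,0,-12,-0.4]' >/dev/null; python3 s.py
```

```text
6.0 F [ 3.7  1.9 -7.7] T [ 0.178 -0.542  0.028] gap 35.0 p [603.72  26.87  94.86] j6 145.0
```

```bash
python3 -m jog '[0,0,0,0,0,-6,-0.4,0,0,0,0,0,-12,-0.4,0,0,0,0,0,-12,-0.4]' >/dev/null; python3 s.py
```

```text
6.375 F [ 2.2  0.7 -7.5] T [ 0.008 -0.476  0.052] gap 35.1 p [603.62  26.78  94.81] j6 133.2
```

```bash
python3 -m jog '[0,0,0,0,0,-6,-0.4,0,0,0,0,0,-12,-0.4,0,0,0,0,0,-12,-0.4]' >/dev/null; python3 s.py
```

```text
6.75 F [ 3.9 -0.3 -6.9] T [-0.171 -0.513  0.027] gap 35.0 p [603.53  26.66  94.77] j6 121.4
```

```bash
python3 -m jog '[0,0,0,0,0,-6,-0.4,0,0,0,0,0,-12,-0.4,0,0,0,0,0,-12,-0.4]' >/dev/null; python3 s.py
```

```text
7.125 F [ 3.4 -1.3 -7.2] T [-0.305 -0.452  0.024] gap 35.0 p [603.45  26.52  94.73] j6 109.7
```

```bash
python3 -m jog '[0,0,0,0,0,-6,-0.4,0,0,0,0,0,-12,-0.4,0,0,0,0,0,-12,-0.4]' >/dev/null; python3 s.py
```

```text
7.5 F [ 3.7 -2.6 -8. ] T [-0.474 -0.478  0.044] gap 34.9 p [603.44  26.39  94.75] j6 98.0
```

```bash
python3 -m jog '[0,0,0,0,0,-6,-0.4,0,0,0,0,0,-12,-0.4,0,0,0,0,0,-12,-0.4]' >/dev/null; python3 s.py
```

```text
7.875 F [ 3.4 -3.1 -7.8] T [-0.711 -0.577  0.045] gap 35.3 p [603.49  26.23  94.75] j6 86.2
```

```bash
python3 -m jog '[0,0,0,0,0,-6,-0.4,0,0,0,0,0,-12,-0.4,0,0,0,0,0,-12,-0.4]' >/dev/null; python3 s.py
```

```text
8.25 F [ 3.  -3.7 -5.7] T [-0.785 -0.564  0.06 ] gap 35.3 p [603.57  26.14  94.87] j6 74.5
```

Run:
```python
from plant import *
import cv2
a=camera("wrist")[150:350,180:330]
cv2.imwrite("pics/e.png",cv2.convertScaleAbs(cv2.resize(a,None,fx=3,fy=3),alpha=2))
```

```text
(no output)
```

View pics/e.png

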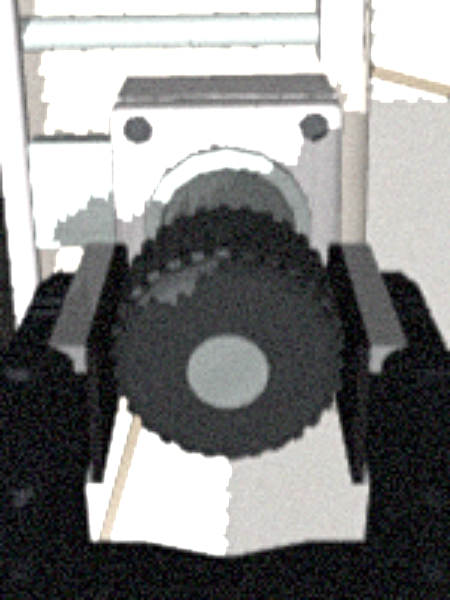

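The knob is held squarely between the pads (columns 120–340 of the crop), and the pull has just dropped from 7.8 to 5.7 N. I'll raise it slightly to see whether it's in an opening.

```bash
python3 s.py; python3 -m jog '[0,0,-0.0005,0,0,0,-0.4,0,0,-0.001,0,0,0,-0.4]' >/dev/null; python3 s.py
```

```text
8.3 F [ 3.3 -4.2 -5.5] T [-0.807 -0.54   0.069] gap 34.7 p [603.56  26.12  94.86] j6 74.6
8.55 F [ 4.  -3.4 -8. ] T [-0.757 -0.618  0.012] gap 34.9 p [603.53  26.12  95.85] j6 74.7
```

```bash
python3 -m jog '[0,0,-0.0005,0,0,0,-0.4,0,0,-0.0005,0,0,0,-0.4]' >/dev/null; python3 s.py
```

```text
8.8 F [ 3.2 -3.3 -7. ] T [-0.749 -0.682  0.06 ] gap 35.1 p [603.55  26.11  96.35] j6 74.7
```

```bash
python3 -m jog '[0,0,-0.0005,0,0,0,-0.4,0,0,-0.001,0,0,0,-0.4]' >/dev/null; python3 s.py; python3 -m jog '[0,0,-0.0005,0,0,0,-0.4,0,0,-0.001,0,0,0,-0.4]' >/dev/null; python3 s.py
```

```text
9.05 F [ 3.4 -4.3 -8.5] T [-0.733 -0.596  0.003] gap 35.0 p [603.53  26.1   97.34] j6 74.8
9.3 F [ 3.8 -3.8 -7.2] T [-0.783 -0.67   0.044] gap 35.2 p [603.54  26.11  98.37] j6 74.8
```

Run:
```python
from plant import *
import cv2
a=camera("wrist")[150:350,180:330]
cv2.imwrite("pics/f.png",cv2.convertScaleAbs(cv2.resize(a,None,fx=3,fy=3),alpha=2))
```

```text
(no output)
```

View pics/f.png

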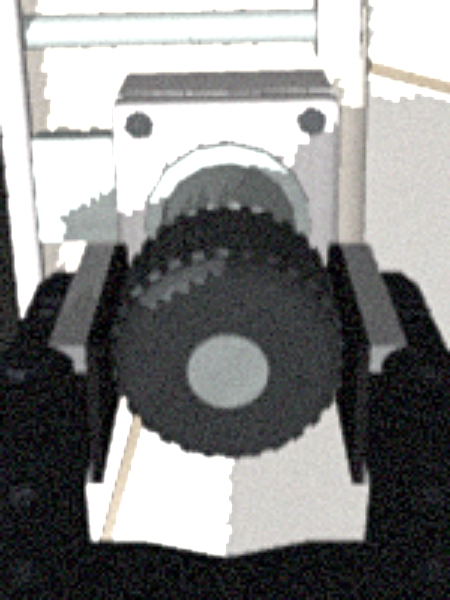

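The knob hasn't moved in the pads while the tower has receded, so the screw really is lifting: it's in an opening, at about 6.7 mm. I'll go up to about 9.7 mm.

```bash
python3 -m jog '[0,0,-0.0005,0,0,0,-0.4,0,0,-0.001,0,0,0,-0.4]' >/dev/null; python3 s.py; python3 -m jog '[0,0,-0.0005,0,0,0,-0.4,0,0,-0.001,0,0,0,-0.4]' >/dev/null; python3 s.py;  python3 -m jog '[0,0,-0.0005,0,0,0,-0.4,0,0,-0.001,0,0,0,-0.4,0,0,-0.001,0,0,0,-0.4]' >/dev/null; python3 s.py
```

```text
9.6 F [ 3.9 -3.2 -8. ] T [-0.724 -0.649  0.052] gap 34.9 p [603.53  26.08  99.45] j6 74.8
9.85 F [ 4.6 -3.8 -9.4] T [-0.733 -0.668  0.036] gap 34.8 p [603.52  26.09 100.46] j6 74.8
10.225 F [ 4.  -3.2 -8.3] T [-0.785 -0.609  0.039] gap 35.0 p [603.54  26.1  101.52] j6 74.8
```

```bash
python3 -m jog '[0,0,0,0,0,-5,-0.4,0,0,0,0,0,-10,-0.4,0,0,0,0,0,-10,-0.4]' >/dev/null; python3 s.py
```

```text
10.6 F [ 3.  -4.5 -6. ] T [-0.85  -0.581  0.016] gap 35.3 p [603.66  26.01 101.69] j6 64.7
```

```bash
python3 -m jog '[0,0,0,0,0,-5,-0.4,0,0,0,0,0,-10,-0.4,0,0,0,0,0,-10,-0.4]' >/dev/null; python3 s.py
```

```text
10.975 F [ 4.  -4.8 -5.5] T [-0.874 -0.664  0.005] gap 35.0 p [603.77  25.95 101.84] j6 54.6
```

```bash
python3 -m jog '[0,0,0,0,0,-5,-0.4,0,0,0,0,0,-10,-0.4,0,0,0,0,0,-10,-0.4]' >/dev/null; python3 s.py
```

```text
11.35 F [ 4.1 -3.8 -6.6] T [-0.759 -0.681  0.056] gap 35.3 p [603.9   25.88 102.  ] j6 44.5
```

```bash
python3 -m jog '[0,0,0,0,0,-5,-0.4,0,0,0,0,0,-10,-0.4,0,0,0,0,0,-10,-0.4]' >/dev/null; python3 s.py
```

```text
11.725 F [ 4.  -4.1 -6.5] T [-0.729 -0.735 -0.039] gap 35.1 p [604.02  25.83 102.16] j6 34.5
```

```bash
python3 -m jog '[0,0,-0.0003,0,0,-5,-0.4,0,0,-0.0006,0,0,-10,-0.4,0,0,-0.0006,0,0,-10,-0.4]' >/dev/null; python3 s.py
```

```text
12.1 F [ 4.  -3.3 -6.5] T [-0.676 -0.73   0.03 ] gap 35.2 p [604.12  25.83 102.85] j6 24.6
```

```bash
python3 -m jog '[0,0,0,0,0,-5,-0.4,0,0,0,0,0,-10,-0.4,0,0,0,0,0,-10,-0.4]' >/dev/null; python3 s.py
```

```text
12.475 F [ 2.4 -3.  -6. ] T [-0.656 -0.703  0.004] gap 34.8 p [604.25  25.85 102.95] j6 14.7
```

```bash
python3 -m jog '[0,0,-0.0003,0,0,-5,-0.4,0,0,-0.0005,0,0,-10,-0.4,0,0,-0.0005,0,0,-10,-0.4]' >/dev/null; python3 s.py
```

```text
12.85 F [ 3.5 -2.9 -6.5] T [-0.598 -0.775 -0.034] gap 35.4 p [604.36  25.85 103.52] j6 4.9
```

```bash
python3 -m jog '[0,0,-0.0003,0,0,-5,-0.4,0,0,-0.0005,0,0,-10,-0.4,0,0,-0.0005,0,0,-10,-0.4]' >/dev/null; python3 s.py
```

```text
13.225 F [ 3.6 -4.2 -6.4] T [-0.525 -0.786  0.019] gap 34.7 p [604.44  25.88 104.06] j6 -4.9
```

```bash
python3 -m jog '[0,0,-0.0003,0,0,-5,-0.4,0,0,-0.0005,0,0,-10,-0.4,0,0,-0.0005,0,0,-10,-0.4]' >/dev/null; python3 s.py
```

```text
13.6 F [ 3.7 -3.4 -6.1] T [-0.508 -0.834  0.043] gap 35.1 p [604.56  25.94 104.6 ] j6 -14.6
```

```bash
python3 -m jog '[0,0,-0.0003,0,0,-5,-0.4,0,0,-0.0005,0,0,-10,-0.4,0,0,-0.0005,0,0,-10,-0.4]' >/dev/null; python3 s.py
```

```text
13.975 F [ 4.1 -2.7 -7. ] T [-0.403 -0.886  0.003] gap 34.9 p [604.59  25.99 105.09] j6 -24.4
```

```bash
python3 -m jog '[0,0,-0.0003,0,0,-5,-0.4,0,0,-0.0005,0,0,-8,-0.4,0,0,-0.0005,0,0,-8,-0.4]' >/dev/null; python3 s.py
```

```text
14.35 F [ 4.3 -2.3 -8. ] T [-0.324 -0.778  0.035] gap 34.9 p [604.65  26.05 105.6 ] j6 -32.1
```

```bash
python3 -m jog '[0,0,-0.0002,0,0,-4,-0.4,0,0,-0.0003,0,0,-8,-0.4,0,0,-0.0003,0,0,-8,-0.4]' >/dev/null; python3 s.py
```

```text
14.725 F [ 5.3 -2.  -6.2] T [-0.235 -0.84   0.101] gap 35.1 p [604.73  26.09 105.91] j6 -39.9
```

```bash
python3 -m jog '[0,0,-0.0002,0,0,-4,-0.4,0,0,-0.0003,0,0,-8,-0.4,0,0,-0.0003,0,0,-8,-0.4]' >/dev/null; python3 s.py
```

```text
15.1 F [ 4.6 -1.7 -6.5] T [-0.235 -0.808  0.015] gap 35.3 p [604.76  26.17 106.2 ] j6 -47.7
```

```bash
python3 -m jog '[0,0,-0.0002,0,0,-4,-0.4,0,0,-0.0003,0,0,-8,-0.4,0,0,-0.0003,0,0,-8,-0.4]' >/dev/null; python3 s.py
```

```text
15.475 F [ 5.  -1.  -6.5] T [-0.069 -0.793  0.038] gap 35.0 p [604.79  26.21 106.52] j6 -55.5
```

```bash
python3 -m jog '[0,0,0,0,0,-3,-0.4,0,0,0,0,0,-6,-0.4,0,0,0,0,0,-6,-0.4]' >/dev/null; python3 s.py
```

```text
15.85 F [ 4.4 -0.6 -6.1] T [-0.084 -0.842  0.088] gap 35.1 p [604.81  26.27 106.5 ] j6 -61.3
```

```bash
python3 -m jog '[0,0,0,0,0,-3,-0.4,0,0,0,0,0,-6,-0.4,0,0,0,0,0,-6,-0.4]' >/dev/null; python3 s.py
```

```text
16.225 F [ 4.9 -0.  -7.1] T [-0.1   -0.853  0.021] gap 35.0 p [604.83  26.31 106.5 ] j6 -67.1
```

```bash
python3 -m jog '[0,0,0,0,0,-3,-0.4,0,0,0,0,0,-6,-0.4,0,0,0,0,0,-6,-0.4]' >/dev/null; python3 s.py
```

```text
16.6 F [ 4.9 -0.7 -7. ] T [ 0.017 -0.816  0.082] gap 35.2 p [604.81  26.37 106.48] j6 -73.0
```

```bash
python3 -m jog '[0,0,0,0,0,-3,-0.4,0,0,0,0,0,-6,-0.4,0,0,0,0,0,-6,-0.4]' >/dev/null; python3 s.py
```

```text
16.975 F [ 4.8 -0.1 -6.9] T [ 0.049 -0.783  0.049] gap 34.9 p [604.84  26.4  106.52] j6 -78.8
```

```bash
python3 -m jog '[0,0,0,0,0,-3,-0.4,0,0,0,0,0,-6,-0.4,0,0,0,0,0,-6,-0.4]' >/dev/null; python3 s.py;python3 - <<'E'
from plant import *
import cv2
a=camera("wrist")[150:350,180:330]
cv2.imwrite("pics/g.png",cv2.convertScaleAbs(cv2.resize(a,None,fx=3,fy=3),alpha=2))
E
```

```text
17.35 F [ 4.3  0.1 -6.5] T [ 0.144 -0.789 -0.01 ] gap 35.0 p [604.8   26.46 106.47] j6 -84.6
```

View pics/g.png

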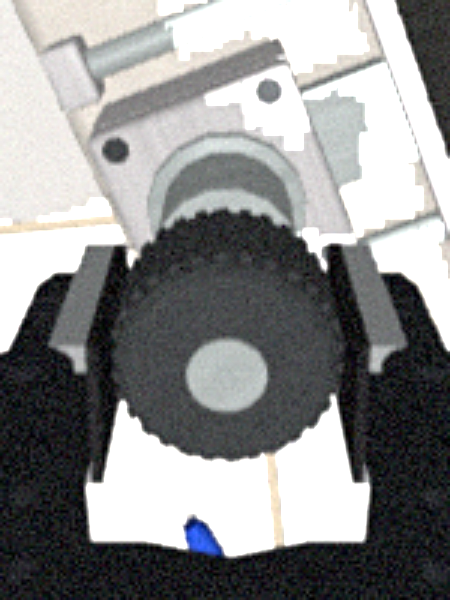

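```bash
python3 -m jog '[0,0,0,0,0,-3,-0.4,0,0,0,0,0,-6,-0.4,0,0,0,0,0,-6,-0.4]' >/dev/null; python3 s.py
```

```text
17.775 F [ 4.1 -1.  -6.7] T [ 0.14  -0.835 -0.081] gap 35.2 p [604.79  26.53 106.49] j6 -90.5
```

```bash
python3 -m jog '[0,0,0,0,0,-3,-0.4,0,0,0,0,0,-6,-0.4,0,0,0,0,0,-6,-0.4]' >/dev/null; python3 s.py
```

```text
18.15 F [ 4.9  0.1 -6.9] T [ 0.182 -0.797 -0.153] gap 34.9 p [604.76  26.58 106.45] j6 -96.3
```

Torque has risen to about -0.15 N m with the pull unchanged, so this is the hard stop. I'll relieve the twist, then lower onto the thread.

```bash
python3 -m jog '[0,0,0,0,0,4,-0.4,0,0,0,0,0,7,-0.4,0,0,0,0,0,7,-0.4]' >/dev/null; python3 s.py;  python3 -m jog '[0,0,0.0005,0,0,0,-0.4,0,0,0.001,0,0,0,-0.4,0,0,0.001,0,0,0,-0.4]' >/dev/null; python3 s.py
```

```text
18.525 F [ 5.3  0.  -7. ] T [ 0.01  -0.812 -0.087] gap 34.8 p [604.81  26.53 106.5 ] j6 -89.2
18.9 F [ 4.4 -0.2 -4.1] T [ 0.039 -0.688 -0.12 ] gap 35.1 p [604.84  26.51 105.54] j6 -89.2
```

```bash
python3 -m jog '[0,0,0.0005,0,0,0,-0.4,0,0,0.001,0,0,0,-0.4]' >/dev/null; python3 s.py
```

```text
19.15 F [ 3.5  0.  -1.8] T [ 0.042 -0.564 -0.125] gap 34.9 p [604.91  26.53 104.65] j6 -89.2
```

```bash
python3 -m jog '[0,0,0.0005,0,0,0,-0.4,0,0,0.001,0,0,0,-0.4]' >/dev/null; python3 s.py
```

```text
19.4 F [ 3.5  0.2 -0. ] T [ 0.025 -0.512 -0.152] gap 35.2 p [604.94  26.53 103.72] j6 -89.2
```

```bash
python3 -m jog '[0,0,0,0,0,3,-0.4,0,0,0,0,0,5,-0.4,0,0,0,0,0,5,-0.4]' >/dev/null; python3 s.py;  python3 -m jog '[0,0,0,0,0,0,-0.1,0,0,0,0,0,0,0.2,0,0,0,0,0,0,0.6,0,0,0,0,0,0,0.8,0,0,0,0,0,0,0.8]' >/dev/null; python3 s.py;python3 - <<'E'
from plant import *
import cv2
from h import *
ci=camera_info("wrist");a=camera("wrist")
for z in (118,132):print(z,proj(ci,np.array([604,26.3,z])))
cv2.imwrite("pics/i.png",cv2.convertScaleAbs(a,alpha=1.6))
b=camera("scene")[165:265,195:305]
cv2.imwrite("pics/i2.png",cv2.convertScaleAbs(cv2.resize(b,None,fx=5,fy=5,interpolation=cv2.INTER_CUBIC),alpha=1.3))
E
```

```text
19.775 F [ 2.8 -1.6 -0.5] T [-0.114 -0.52  -0.07 ] gap 35.0 p [604.93  26.49 103.7 ] j6 -84.2
20.4 F [ 0.3  0.4 -0.1] T [0.01  0.002 0.021] gap 76.6 p [604.92  26.51 103.74] j6 -84.2
118 [253.83653426 258.14549191]
132 [253.68635277 274.0573875 ]
```

View pics/i.png

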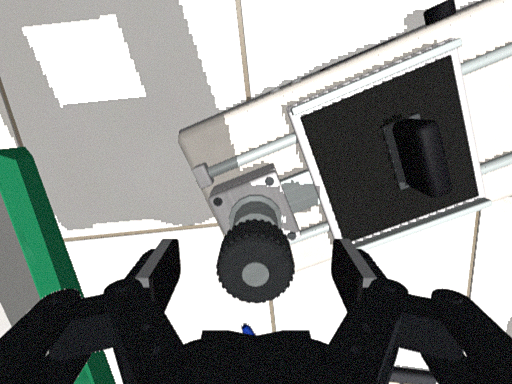

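View pics/i2.png

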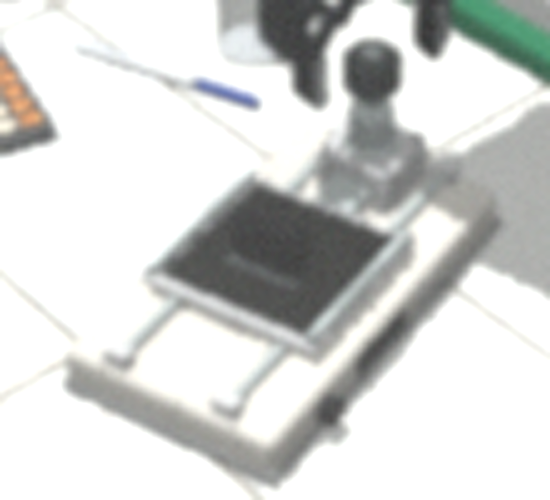

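The knob's top face is at (256,273), which matches the projection for z = 132 mm, so it's parked about 14 mm up with the hand off. Next I'll rise, line the jaws up with shaker y, and locate the handle.

```bash
python3 -m jog '[0,0,-0.03,0,0,0,1,0,0,-0.06,0,0,0,1,0,0,-0.09,0,0,-7,1,0,0,-0.1,0,0,-14,1,0,0,-0.1,0,0,-21.3,1,0,0,-0.1,0,0,-21.3,1]' ; python3 s.py;python3 - <<'E'
from plant import *
import cv2,pickle
from h import *
ci=camera_info("wrist");a=camera("wrist")
pickle.dump(ci,open("w2.pkl","wb"));cv2.imwrite("pics/k0.png",a)
cv2.imwrite("pics/k.png",cv2.convertScaleAbs(a,alpha=2))
E
```

```text
t: 21.25
tcp_pos: [604.5, 26.5, 203.9]
eef_rot: [[-0.965, -0.261, 0.004], [-0.261, 0.965, 0.0], [-0.004, -0.001, -1.0]]
contact_force: [-0.5, -0.8, 0.5]
finger_gap: 85.0
21.25 F [-0.5 -0.8  0.5] T [-0.008  0.025 -0.007] gap 85.0 p [604.52  26.47 203.87] j6 -105.5
```

View pics/k.png

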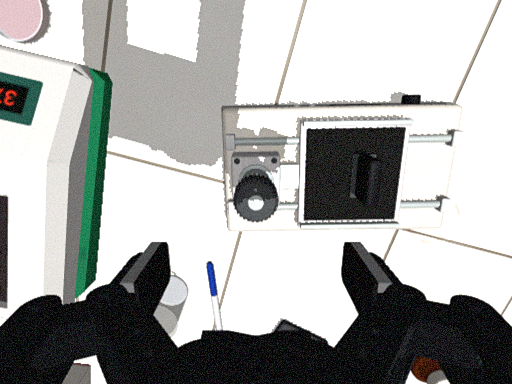

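Run:
```python
import cv2
a=cv2.imread("pics/k0.png")[140:220,330:410]
cv2.imwrite("pics/k2.png",cv2.convertScaleAbs(cv2.resize(a,None,fx=7,fy=7,interpolation=cv2.INTER_CUBIC),alpha=6))
```

```text
(no output)
```

View pics/k2.png

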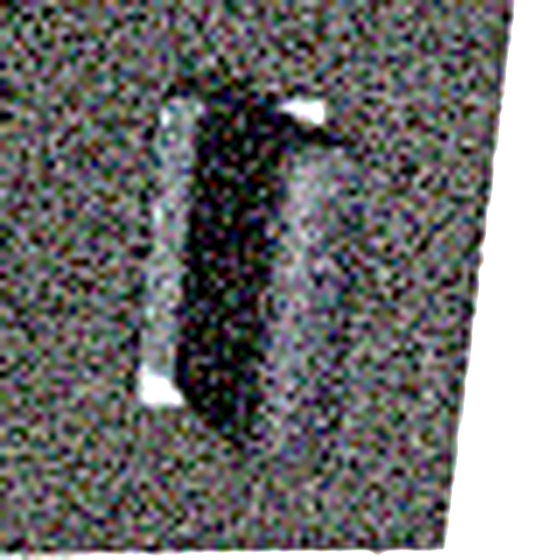

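The handle's top face is centred near (373.6,182).

Run:
```python
import pickle
from h import *
from plant import observe
w=pickle.load(open("w2.pkl","rb"))
h=ray(w,373.6,182,84);print("handle",h,"knob",ray(w,256.5,203.5,132))
s=observe();d=np.array([h[0],h[1],60])-s["tcp_pos"];print("tool shift",s["eef_rot"].T@d)
from plant import camera_info
print([ray(camera_info("top"),u,v,51.5) for u,v in []])
y=np.array([np.cos(np.radians(105.3)),np.sin(np.radians(105.3))]);print("along y from knob",(h[:2]-np.array([604,26.3]))@y, "x",(h[:2]-np.array([604,26.3]))@[y[1],-y[0]])
```

```text
handle [572.04958044 131.33940755  84.        ] knob [604.7538407   27.84612759 132.        ]
tool shift [  4.71289446 109.75959814 143.57029133]
[]
along y from knob 109.74739444327608 x -3.100945374881512
```

```bash
python3 -m jog '[0.002,0.05,0,0,0,0,0.2,0.004,0.11,0,0,0,0,0,0.004,0.11,0.05,0,0,0,0,0.004,0.11,0.1,0,0,0,0,0.004,0.11,0.13,0,0,0,0,0.004,0.11,0.143,0,0,0,0,0.004,0.11,0.143,0,0,0,0]' ; python3 s.py;python3 - <<'E'
from plant import *
import cv2
cv2.imwrite("pics/l.png",cv2.convertScaleAbs(camera("wrist"),alpha=2.5))
E
```

```text
t: 22.18
tcp_pos: [572.5, 131.6, 60.2]
eef_rot: [[-0.966, -0.257, 0.003], [-0.257, 0.966, 0.0], [-0.003, -0.001, -1.0]]
contact_force: [-0.1, -0.2, -0.4]
finger_gap: 42.7
22.175 F [-0.1 -0.2 -0.4] T [-0.016 -0.021 -0.051] gap 42.7 p [572.48 131.63  60.22] j6 -94.9
```

View pics/l.png

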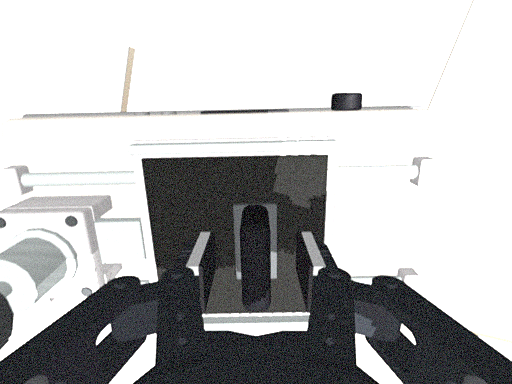

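The handle, at column 256, is centred between the pads at columns 210 and 305. I'll grip it and slide.

```bash
python3 -m jog '[0,0,0,0,0,0,-0.3,0,0,0,0,0,0,-0.6,0,0,0,0,0,0,-0.9,0,0,0,0,0,0,-1,0,0,0,0,0,0,-1]' 30 ; python3 s.py; python3 -m jog '[0,0.005,0,0,0,0,-1,0,0.011,0,0,0,0,-1,0,0.017,0,0,0,0,-1,0,0.023,0,0,0,0,-1,0,0.029,0,0,0,0,-1,0,0.035,0,0,0,0,-1,0,0.040,0,0,0,0,-1,0,0.042,0,0,0,0,-1,0,0.042,0,0,0,0,-1]' ; python3 s.py
```

```text
t: 22.85
tcp_pos: [573.7, 131.9, 62.2]
eef_rot: [[-0.966, -0.258, 0.006], [-0.258, 0.966, 0.001], [-0.006, -0.001, -1.0]]
contact_force: [-1.0, 1.2, 9.6]
finger_gap: 13.3
22.85 F [-1.   1.2  9.6] T [0.151 0.24  0.418] gap 13.3 p [573.71 131.94  62.17] j6 -94.9
t: 23.98
tcp_pos: [561.8, 173.1, 62.2]
eef_rot: [[-0.966, -0.258, 0.004], [-0.258, 0.966, 0.001], [-0.004, -0.001, -1.0]]
contact_force: [-7.5, 0.2, 4.9]
finger_gap: 13.7
23.975 F [-7.5  0.2  4.9] T [0.059 1.039 0.365] gap 13.7 p [561.84 173.06  62.2 ] j6 -90.7
```

```bash
python3 -m jog '[0.0007,0.001,0,0,0,0,-1,0.0007,0.001,0,0,0,0,-1]' >/dev/null; python3 s.py;  python3 -m jog '[0,0.001,0,0,0,0,-1,0,0.001,0,0,0,0,-1]' >/dev/null; python3 s.py
```

```text
24.225 F [ 2.   3.1 -4.6] T [ 0.467 -0.412  0.379] gap 13.6 p [561.39 174.43  62.28] j6 -90.6
24.475 F [ 2.  -3.5 -2.7] T [-0.556 -0.221  0.382] gap 13.0 p [561.16 175.23  62.25] j6 -90.5
```

```bash
python3 -m jog '[0,0.0008,0,0,0,0,-1,0,0.0008,0,0,0,0,-1]' >/dev/null; python3 s.py
```

```text
24.725 F [  3.3 -10.   -2.4] T [-1.551 -0.448  0.388] gap 13.4 p [561.12 175.29  62.23] j6 -90.4
```

The position has stopped and the force has risen to 10 N, so the platform is at the end stop. I'll release it and retreat straight up.

```bash
python3 -m jog '[0,-0.0008,0,0,0,0,-1,0,-0.0008,0,0,0,0,-0.6,0,-0.0008,0,0,0,0,-0.3,0,-0.0008,0,0,0,0,0,0,-0.0008,0,0,0,0,0,0,-0.0008,-0.03,0,0,0,0,0,-0.0008,-0.07,0,0,0,0,0,-0.0008,-0.11,0,0,0,0,0,-0.0008,-0.15,0,0,0,0,0,-0.0008,-0.17,0,0,0,0,0,-0.0008,-0.17,0,0,0,0]'; python3 s.py
python3 - <<'E'
from plant import *
import cv2
cv2.imwrite("pics/m.png",cv2.convertScaleAbs(camera("wrist"),alpha=1.7))
a=camera("scene")[150:270,185:305]
cv2.imwrite("pics/m2.png",cv2.convertScaleAbs(cv2.resize(a,None,fx=4,fy=4,interpolation=cv2.INTER_CUBIC),alpha=1.3))
E
```

```text
t: 26.1
tcp_pos: [561.2, 174.8, 233.8]
eef_rot: [[-0.966, -0.258, 0.009], [-0.258, 0.966, 0.001], [-0.009, -0.001, -1.0]]
contact_force: [0.5, -1.0, -0.3]
finger_gap: 42.9
26.1 F [ 0.5 -1.  -0.3] T [-0.014 -0.011 -0.003] gap 42.9 p [561.21 174.77 233.84] j6 -90.5
```

View pics/m.png

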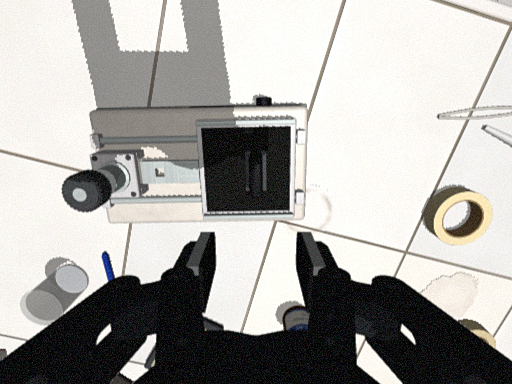

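View pics/m2.png

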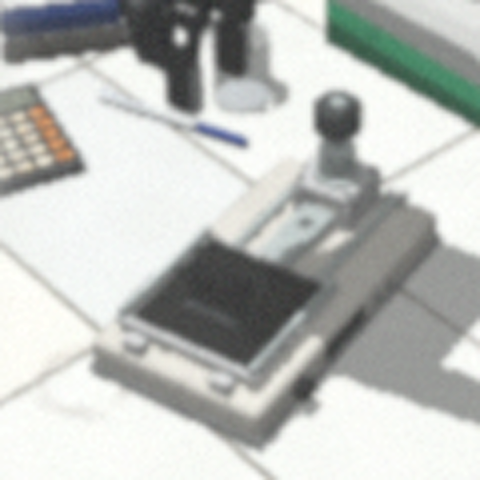

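The wrist view shows the platform up against the rail end blocks at (300,135) and (300,197), with the knob still raised at (80,194). One numeric check before handing in.

Run:
```python
from h import *
from plant import *
w=camera_info("wrist")
for z in(118,132):print(z,proj(w,np.array([604.3,26.6,z])))
h=ray(w,258,172,84);print(h, np.linalg.norm(h[:2]-[572.05,131.34]))
close_job()
```

```text
118 [ 86.25115966 192.46704851]
132 [ 77.29369824 197.13599597]
[552.56805535 175.44907513  84.        ] 48.21987843277571
the job is handed in; nothing more can be done
```

The screw is unscrewed and parked up, the platform is at its end stop, and I've handed the job in after about 26 s of the 72 s allowed. `close_job()` gave no verdict, and I could not read the screw, ferrule or platform joints directly.

**Unscrewing:** I gripped the knob with 25–30 N and pulled to about 8 N. I turned it counter-clockwise until the pull dropped at the opening, lifted it to about 9.7 mm, and ran it onto the thread. I then turned it on while rising with it until the torque rose at the hard stop. After easing the twist and lowering it onto the thread, I let go. The highest readings were about 9.4 N of pull and 0.15 N m of twist, against limits of 18 N and 0.28 N m.

**Sliding:** I gripped the handle and slid the platform about 45 mm. It then stopped moving while the force rose to 10 N, so I released it and moved straight up clear of everything.

**Last checks:**
- **Knob:** in the final wrist image its top lies between the positions expected for 118 mm (screw down) and 132 mm (screw lifted 14 mm), by eye nearer the raised one. An earlier image, taken right after I let go, matched 132 mm well, and the long shank still shows in the scene view.
- **Platform:** it sits against the rail end blocks. My rough image estimate of its travel was 48 mm, a little over the 45 mm possible, which I put down to pixel reading and calibration error.
- **Contact:** the force on the hand read about zero. I saw no sign that the bystanders had moved, but did not measure them.

**What disagreed:**
- The stop came about 15° later than the described thread geometry allows, perhaps from slip or give in the grip.
- The hand rose 2 mm, with up to 10 N of vertical force, when the fingers closed on the handle.

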